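# Press the sample cell, then hold the lid open

### The arm

A 7-joint arm with a two-finger parallel gripper is mounted at the origin on the work surface. World frame = base frame: x ahead of the robot, y to its left, z up, the work surface at z = 0. Lengths are in m, angles in rad, forces in N, time in s.
With the tool pointing down it reaches from about 0.425 to 0.925 m from the base axis. Payload 6.8 kg.
Tool frame: the origin (TCP) lies at the very end of the fingers, on their centre line; the grasp point (between the pads) lies 19 mm behind it (manip.tcp_to_grasp is the distance from the TCP to the grasp point, in m); z points along the fingers, y is the line along which they close (so a half turn about z gives the same grasp; the last joint's range is limited). The gripper opens to 85 mm and grips with 20 to 120 N. Pads are 22 mm wide; open, the fingers measure 114 mm over their backs; the gripper's body (76 mm by 85 mm) begins 54 mm behind the grasp point. The pads swing forward as they close: fully open they stand 13 mm farther back than shut.
Start: joints at [-1.395, 0.477, 0.022, 1.555, -0.011, 1.109, -0.083], TCP at [0.189, 0.648, 0.231] pointing down, gripper open.
Joint ranges: [-2.96, 2.96], [-0.34, 2.1], [-1.41, 1.46], [0.24, 2.44], [-1.37, 4.51], [0.17, 1.92], [-2.96, 2.96]. Speed limits (rad/s): [2.39, 2.39, 3.14, 3.14, 3.14, 3.14, 3.14].

### API

Orientations are given as a 3x3 rotation matrix whose columns are the frame's x, y, z axes.
In Python, from bench import status, camera, hand_in, manip gives the robot as it stands.
- The arm moves only by the tool hand_motion, called as a command line: name --argument value ..., lists and objects as JSON in quotes. Schema: {"type":"object","properties":{"deltas":{"type":"object","properties":{"plan":{"type":"array","items":{"type":"array","items":{"type":"number"},"minItems":7,"maxItems":7},"minItems":1,"maxItems":8}},"additionalProperties":false,"required":["plan"]},"grip_n":{"type":"number"},"only":{"type":"string"},"quiet":{"type":"boolean"},"lines":{"type":"string"}},"required":["deltas"],"additionalProperties":false}. deltas is an object whose key "plan" holds a list of rows, 1 to 8 of them, each of 7 numbers: a rotation vector rx, ry, rz in rad, then dx, dy, dz in m, then the finger opening in m; each row shifts and turns the commanded pose from where the row before left it, along the tool's axes as they then stand; what a row does not reach is not made up. A row lasts 1/12 s, in which the tool goes at most 0.0417 m and 0.125 rad, less where a joint would pass 70% of its speed; a pose out of reach is approached as far as the arm can. The fingers move at their own pace and stop on an object; grip_n is the grip in N (left out, the last holds). Time passes only in rows, so rows that do not move let the fingers close. The tool returns the time, the measured TCP pose, the force, the opening and the grip force at its end. only (a regular expression) keeps the lines of the reply that match it, lines (a string "A,B") keeps lines A to B, and quiet returns only ok. Input that does not fit is refused with a message, and nothing moves.
- status.observe(): the state, without advancing time (a new reading comes with each control period).
- camera(name): name is "side" or "top" or "wrist"; returns a dict with "img" (480x640x3 uint8, red, green, blue), "z_map" (480x640 float32, m along the optical axis (not along the pixel's ray), 0 where there is no reading), "fovy" (degrees; the focal length in pixels is half the picture's height over the tangent of half this angle, whatever the lens; pixels are square), "cx", "cy" (the principal point, pixels), "rvec" (rotation vector, rad) and "tvec" (3), from world to camera coordinates, as OpenCV has them. Camera axes: x right, y down, z forward; pixel columns grow to the right and rows downward; lengths in m; the calibration is good to about 2 mm. A picture is of the moment at which its call begins.
- hand_in(): hands the job in; it is judged then, once.
The state is a dict: "clock": time; "q": joint angles; "qd": joint speeds; "joint_torque": joint torques, N m; "position": TCP position; "tcp_rot": TCP orientation; "wrist_force": force on the tool from outside, world axes, zero at the start; "torque": the same for the moment, N m; "grip_width": finger opening in m; "finger_force": force on a finger pad.
Only numpy, scipy, OpenCV 4.12 (cv2) and the standard library are available. Lean on these libraries where they do the work, as an engineer would, in place of code of your own. Each camera call takes 0.05 s, during which the arm holds its last target. There are 200 camera calls.

### The job

Press the sample cell home in the steel cell press: swing the red-knobbed toggle clamp over centre until it is fully down on the closed lid, then swing it all the way back, and only then lift the white lid by its blue bar to 50 degrees open (do not throw it past that) so that the cell can be inspected. The lid falls shut by itself, so finish the program while still holding it in the gripper, still, at 50 degrees, and never let it drop; leave the other things on the bench where they stand.

Things in the scene. Friction and masses are not known exactly. Their poses are not given: they have to be found in the camera images.
- press: Cell press, fixed to the bench: stainless open-topped chamber 210 (x) x 240 (y) x 100 mm high, black panel with small orange display on its front (-x) face. Origin: centre of its underside; z up, x from the panel to the lid's hinge, y towards the side with the clamp post. A white sample cell sits inside.
- lid (a joint): Angle of the white lid: 0 shut (flat), grows as the front edge rises; 50 degrees = 0.873 rad; stop at 1.45. Plate 216 x 250 x 8 mm, 0.35 to 0.7 kg, on an almost free hinge along the press's y at its far (+x) top edge: it falls shut from any angle. The clamp does not physically block it, but it must stay shut until the clamp is fully back.
- lid_hinge (a point): Point on the lid's hinge axis, middle of its length: x 105, y 0, z 100.5 mm in the press frame. The axis is the press's y.
- lid_bar (a point): Middle of the blue bar handle: round, 12 mm thick, 90 mm long along the press's y, a post at each end; 42 mm above the lid's top, at x -80, y 0, z 150.5 mm in the press frame when shut (185 mm before and 50 above the hinge axis). Axes turn with the lid. Pinched from above, fingers closing along the press's x, it turns in the fingers: the gripper may point down throughout.
- clamp (a joint): Angle of the toggle clamp's arm: 0 = fully down, its rubber foot on the lid; 2.0 rad = all the way back (stop). It starts back. Its weight (0.25 kg) carries it over: past upright (1.22 rad) it falls to the nearer end and stays there, with 1 to 2 N at the knob. A gripper that keeps its hold may leave it a little short of the end: let go, it seats itself.
- clamp_pivot (a point): Point on the clamp's pivot axis, which runs along the press's x: x 10, y 155, z 135 mm in the press frame, on a dark steel post 50 x 35 mm, 115 high with two cheeks up to 152. At 0 the arm points to the press's -y and 20 degrees up; it swings up and over to +y, away from the lid.
- clamp_knob (a point): Centre of the clamp's red grip: a cylinder 26 mm in diameter, 32 mm long along the press's x, at the free end of the 12 mm thick steel arm, 110 mm from the pivot. It can be pinched over its ends from above (fingers closing along the press's x) and turns between the fingers, or be pushed.
- wash_bottle: Bystander, loose: white wash bottle, 68 mm across, 170 tall (mm). Origin at the middle of its underside.
- sample_jar: Bystander, loose: green glass jar with white cap, 56 mm across, 75 tall (mm). Origin at the middle of its underside.
- amber_bottle: Bystander, loose: amber bottle with black cap, 54 mm across, 110 tall (mm). Origin at the middle of its underside.
- wipes_box: Bystander, loose: green box of wipes, 120 x 120 x 85 tall (mm). Origin at the middle of its underside.
- cup: Bystander, loose: clear open cup, 68 mm across, 70 tall (mm). Origin at the middle of its underside.
- scoop: Bystander, loose: sample spoon lying on the bench, about 200 mm long along its x.

How it is judged:
On the way, in this order (a step that is already met when the one before it is completed fails the run):
1. the clamp is fully down on the closed lid (value of joint clamp below 0.1 rad and value of joint lid below 0.06 rad), for 0.2 s.
2. the clamp is all the way back, the lid still shut (value of joint clamp above 1.8 rad and value of joint lid below 0.1 rad), for 0.2 s.
3. the lid stands at 50 degrees, held by the gripper (value of joint lid between 0.77 and 0.977 rad and contact force between lid and the fingers above 0.5 N), for 0.3 s.
At the end, for the whole second after the job is handed in: The fingers hold the lid (more than 0.5 N) still at 50 degrees, give or take 6, through the last second, with the clamp all the way back (above 1.8 rad) and the bystanders where they were (within 30 mm) (all of step 3 and velocity of joint lid between -0.15 and 0.15 rad/s and value of joint clamp above 1.8 rad); the arm keeps its last pose, push and grip.
It fails at once if the lid is lifted while the clamp is not back (value of joint lid above 0.15 rad and value of joint clamp below 1.5 rad).
It fails at once if the lid is thrown open past 65 degrees (value of joint lid above 1.135 rad).
It fails at once if the lid drops (velocity of joint lid below -2 rad/s).
It fails at once if a bystander is moved more than 30 mm (distance of any of wash_bottle, sample_jar, amber_bottle, wipes_box, cup, scoop from where it was at the start of the episode above 0.03 m).
It also fails if it takes over 56 s, if anything falls off the work surface, if the arm or the gripper's body presses on something with over 40 N, if the wrist force passes 120 N, or if a joint passes its speed limit or range.

## Working session

There is one attempt and no reset: what is moved stays moved. The work goes in short steps, Python scripts to look and compute and a tool call to move; the robot and the scene stay as the last step left them, time stands still between calls to the robot, and variables do not carry over. Pictures are saved under pics/ and viewed, at most 10 in all, crops included, and the job is handed in when it is done.

```bash
mkdir -p pics; ls; python3 - <<'E'
from bench import status,camera,manip
import cv2,numpy as np
s=status.observe();print({k:np.round(v,3).tolist() for k,v in s.items()})
for n in ["top","side"]:
    c=camera(n);cv2.imwrite(f"pics/{n}0.png",c["img"][:,:,::-1]);np.savez(f"{n}0.npz",**c)
    print(n,c["fovy"],c["cx"],c["cy"],c["rvec"],c["tvec"])
E
```

```text
pics
{'clock': 0.0, 'q': [-1.395, 0.478, 0.022, 1.556, -0.011, 1.109, -0.083], 'qd': [-0.001, 0.002, -0.001, -0.001, 0.0, 0.001, -0.001], 'joint_torque': [-0.0, -59.645, 1.608, -28.12, 0.013, 0.009, -0.0], 'position': [0.189, 0.647, 0.23], 'tcp_rot': [[-0.96, 0.28, -0.0], [0.28, 0.96, -0.002], [-0.0, -0.002, -1.0]], 'wrist_force': [0.113, -0.024, -0.184], 'torque': [-0.032, -0.016, 0.002], 'finger_force': 0.0, 'grip_width': 0.085}
top 55.7968583973824 324.24683747873013 235.72614236452586 [ 2.09955694 -2.12370297  0.21591088] [0.05239287 0.51010091 1.39971011]
side 56.1240954584083 318.7576698081784 238.0517459665018 [ 2.39618502 -0.56305876  0.22291307] [-0.41960739  0.27724999  1.23488508]
```

View pics/top0.png

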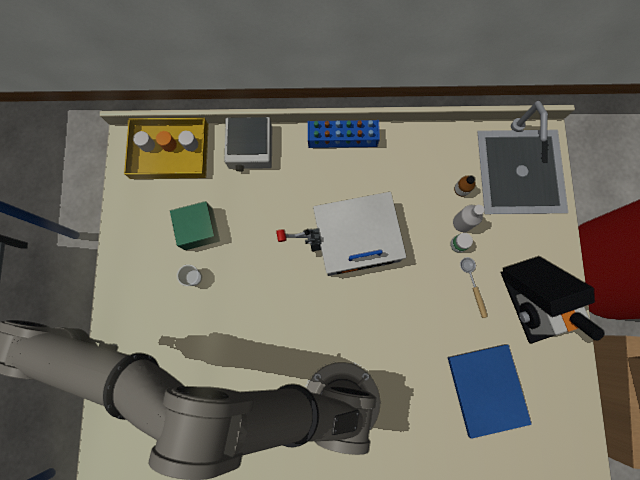

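View pics/side0.png

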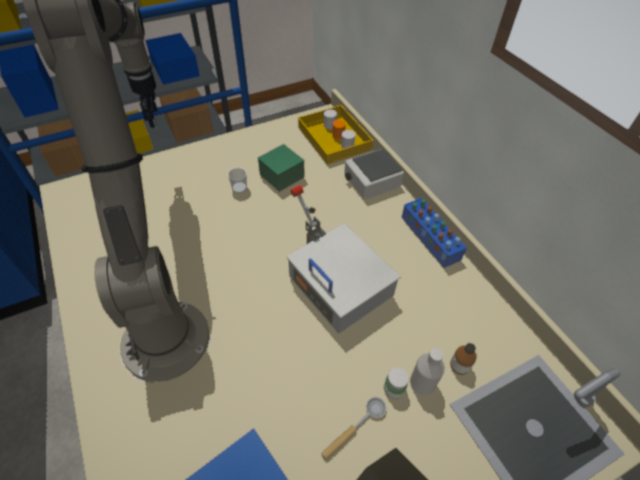

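The top view shows the press at about (360,235), the blue bar at (366,256) and the red knob at (281,236). The clamp is back, on the left. Next I measure them.

```bash
cat > h.py <<'E'
import numpy as np,cv2
def cloud(c):
    v,u=np.mgrid[:480,:640];f=240/np.tan(np.radians(float(c["fovy"]))/2);z=c["z_map"]
    p=np.stack([(u-c["cx"])/f*z,(v-c["cy"])/f*z,z],-1)
    R=cv2.Rodrigues(np.array(c["rvec"]))[0]
    return (p-np.array(c["tvec"]).ravel())@R
E
python3 - <<'E'
from h import *
for n in ["top","side"]:
    c=np.load(n+"0.npz");P=cloud(c);hsv=cv2.cvtColor(c["img"],cv2.COLOR_RGB2HSV);ok=c["z_map"]>0
    near=ok&(np.hypot(P[...,0]-0.58,P[...,1]+0.05)<0.3)
    print(n,"table z",np.median(P[ok&(abs(P[...,2])<.02)][:,2]))
    m=near&(abs(P[...,2]-.1085)<.008)&(hsv[...,1]<40)
    q=P[m];print("lid",m.sum(),np.median(q[:,2]),cv2.minAreaRect(q[:,:2].astype(np.float32)), q.mean(0))
    blue=near&(abs(hsv[...,0].astype(int)-112)<12)&(hsv[...,1]>120)&(P[...,2]>.135)&(P[...,2]<.175)
    q=P[blue];r=cv2.minAreaRect(q[:,:2].astype(np.float32));print("bar",len(q),r,np.median(q[:,2]),q[:,2].max())
    red=near&((hsv[...,0]<6)|(hsv[...,0]>174))&(hsv[...,1]>150)&(P[...,2]>.05)
    q=P[red];print("knob",len(q),q.mean(0),q.min(0),q.max(0))
E
```

```text
top table z 0.00015204361282260831
lid 5365 0.10825229430086891 ((0.5101160407066345, -0.04856632649898529), (0.21659409999847412, 0.27479150891304016), 10.54962158203125) [ 0.51217045 -0.05795897  0.10830631]
bar 110 ((0.4408620595932007, -0.00796566903591156), (0.22567616403102875, 0.03725410997867584), 82.45622253417969) 0.1554132427322791 0.1651375480190794
knob 90 [0.47660737 0.1668695  0.22068037] [ 0.39298945 -0.00486432  0.05508453] [0.49367496 0.18022623 0.23107318]
side table z -0.0011813083387646624
lid 5434 0.1066328712465624 ((0.5079309940338135, -0.04833070933818817), (0.21709716320037842, 0.28139182925224304), 10.417285919189453) [ 0.509137   -0.06742816  0.10669916]
bar 66 ((0.43119949102401733, -0.07859128713607788), (0.009218917228281498, 0.09137385338544846), 10.016459465026855) 0.15397410283024132 0.15802765043176759
knob 68 [0.47738529 0.16384502 0.22170122] [0.46214305 0.15396632 0.21202039] [0.49374101 0.1767902  0.22919298]
```

```bash
python3 - <<'E'
from h import *
for n in ["top","side"]:
    c=np.load(n+"0.npz");P=cloud(c);hsv=cv2.cvtColor(c["img"],cv2.COLOR_RGB2HSV);ok=c["z_map"]>0
    near=ok&(np.hypot(P[...,0]-0.51,P[...,1]+0.06)<0.3)
    m=(near&(abs(P[...,2]-.1075)<.008)&(hsv[...,1]<40)).astype(np.uint8)
    m=cv2.morphologyEx(cv2.morphologyEx(m,cv2.MORPH_CLOSE,np.ones((15,15))),cv2.MORPH_OPEN,np.ones((15,15)))>0
    q=P[m&(abs(P[...,2]-.1075)<.008)]
    r=cv2.minAreaRect(q[:,:2].astype(np.float32));print(n,r)
    t=np.radians(r[2]);R=np.array([[np.cos(t),-np.sin(t)],[np.sin(t),np.cos(t)]])
    w=(q[:,:2]-r[0])@R
    print("edges",np.percentile(w,[0.3,1,99,99.7],axis=0).T)
    o=np.array(r[0])
    for nm,mk in [("bar",near&(abs(hsv[...,0].astype(int)-112)<12)&(hsv[...,1]>120)&(P[...,2]>.145)&(P[...,2]<.165)&(P[...,1]<0.0)),("knob",near&((hsv[...,0]<6)|(hsv[...,0]>174))&(hsv[...,1]>150)&(P[...,2]>.2))]:
        q=P[mk];l=(q[:,:2]-o)@R
        print(nm,len(q),"rel",l.min(0),l.max(0),np.median(l,axis=0),"z",q[:,2].min(),q[:,2].max())
E
```

```text
top ((0.5103895664215088, -0.04988120496273041), (0.21657048165798187, 0.27243244647979736), 10.369278907775879)
edges [[-0.10729904 -0.10573772  0.10492235  0.10708435]
 [-0.13429658 -0.13201165  0.11433457  0.12634727]]
bar 108 rel [-0.08581558 -0.05814271] [-0.07567404  0.03918083] [-0.08108981 -0.00905813] z 0.14530945982324886 0.16161264156284913
knob 89 rel [-0.00639853  0.20965548] [0.0229408  0.23227195] [0.00710626 0.22136206] z 0.20831073718441956 0.23107318074102354
side ((0.5079314708709717, -0.048320189118385315), (0.2170424610376358, 0.2813810408115387), 10.468542098999023)
edges [[-0.1079414  -0.10659729  0.10370309  0.10687278]
 [-0.13842018 -0.13696298  0.12141202  0.13169086]]
bar 66 rel [-0.08533298 -0.06152744] [-0.07608776  0.02985498] [-0.08012855 -0.01308667] z 0.14985500598159915 0.15802765043176759
knob 68 rel [-0.0067574   0.20463737] [0.02551559 0.22676325] [0.00826727 0.21336267] z 0.21202038704915968 0.22919297790592025
```

Origin of the press is about (0.510, -0.061), yaw 10.4°. The knob should be at about (0.478, 0.169, 0.213). I'll turn the tool so its y lies along the press's x, then move over the knob.

hand_motion --deltas '{"plan":[[0, 0, 0.125, 0, 0, -0.006, 0.085], [0, 0, 0.125, 0, 0, -0.006, 0.085], [0, 0, 0.125, 0, 0, -0.006, 0.085], [0, 0, 0.125, 0, 0, -0.006, 0.085], [0, 0, 0.125, 0, 0, -0.006, 0.085], [0, 0, 0.125, 0, 0, -0.006, 0.085], [0, 0, 0.125, 0, 0, -0.006, 0.085], [0, 0, 0.125, 0, 0, -0.006, 0.085]]}'

```text
clock: 0.77
position: [0.1888, 0.6477, 0.279]
tcp_rot: [[-0.277, 0.961, -0.0], [0.961, 0.277, -0.001], [-0.001, -0.001, -1.0]]
wrist_force: [0.6, -0.2, -0.7]
grip_width: 0.085
finger_force: 0.0
```

hand_motion --deltas '{"plan":[[0, 0, 0.105, 0, 0, 0, 0.085], [0, 0, 0, -0.032, 0.012, 0, 0.085], [0, 0, 0, -0.032, 0.012, 0, 0.085], [0, 0, 0, -0.032, 0.012, 0, 0.085], [0, 0, 0, -0.032, 0.012, 0, 0.085], [0, 0, 0, -0.032, 0.012, 0, 0.085], [0, 0, 0, -0.032, 0.012, 0, 0.085], [0, 0, 0, -0.032, 0.012, 0, 0.085]]}'

```text
clock: 1.43
position: [0.3126, 0.4412, 0.279]
tcp_rot: [[-0.181, 0.983, -0.0], [0.983, 0.181, -0.0], [-0.0, -0.0, -1.0]]
wrist_force: [1.0, 0.2, 0.1]
grip_width: 0.085
finger_force: 0.0
```

hand_motion --deltas '{"plan":[[0, 0, 0, -0.032, 0.012, 0, 0.085], [0, 0, 0, -0.032, 0.012, 0, 0.085], [0, 0, 0, -0.032, 0.012, 0, 0.085], [0, 0, 0, -0.032, 0.012, 0, 0.085], [0, 0, 0, -0.032, 0.012, 0, 0.085], [0, 0, 0, -0.032, 0.012, 0, 0.085], [0, 0, 0, -0.032, 0.012, 0, 0.085], [0, 0, 0, 0, 0, 0, 0.085]]}'

```text
clock: 2.1
position: [0.4385, 0.2308, 0.2795]
tcp_rot: [[-0.171, 0.985, 0.001], [0.985, 0.171, -0.002], [-0.002, 0.001, -1.0]]
wrist_force: [0.7, -0.3, 0.4]
grip_width: 0.0846
finger_force: 0.0
```

```bash
cat >> h.py <<'E'
O=np.array([.5103,-.061]);T=np.radians(10.4);RP=np.array([[np.cos(T),-np.sin(T)],[np.sin(T),np.cos(T)]])
def rep():
    from bench import status
    s=status.observe();p=np.array(s["position"]);R=np.array(s["tcp_rot"])
    print("clock %.2f"%s["clock"],"tcp",p.round(4),"press xy",((p[:2]-O)@RP).round(4),"x-yaw",np.degrees(np.arctan2(R[1,0],R[0,0])).round(2),"zax",R[:,2].round(3),"F",np.round(s["wrist_force"],1),"w",round(float(s["grip_width"]),4),"ff",round(float(s["finger_force"]),1))
E
python3 - <<'E'
from h import *
from bench import camera
rep()
c=camera("wrist");cv2.imwrite("pics/w1.png",c["img"][:,:,::-1])
P=cloud(c);hsv=cv2.cvtColor(c["img"],cv2.COLOR_RGB2HSV)
m=((hsv[...,0]<6)|(hsv[...,0]>174))&(hsv[...,1]>150)&(c["z_map"]>0)&(P[...,2]>.18)
q=P[m];l=(q[:,:2]-O)@RP;print(m.sum(),l.min(0),l.max(0),np.percentile(l,[2,98],axis=0),q[:,2].min(),q[:,2].max())
b=(abs(hsv[...,0].astype(int)-112)<12)&(hsv[...,1]>120)&(c["z_map"]>0)&(P[...,2]>.14)&(P[...,2]<.17)
if b.sum(): q=P[b];l=(q[:,:2]-O)@RP;print("bar",b.sum(),l.min(0),l.max(0),q[:,2].max())
E
```

```text
clock 2.10 tcp [0.4385 0.2308 0.2795] press xy [-0.018   0.2999] x-yaw 99.86 zax [ 0.001 -0.002 -1.   ] F [ 0.7 -0.3  0.4] w 0.0846 ff 0.0
1658 [-0.08682874  0.22512753] [0.04414666 0.31967438] [[-0.00449102  0.22689413]
 [ 0.02576836  0.2959271 ]] 0.20435967307346947 0.3756922817887483
```

View pics/w1.png

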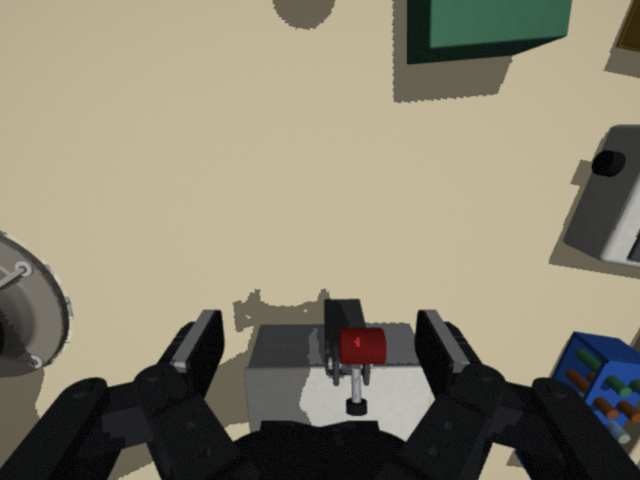

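The wrist view shows the knob at about (362,346), between the fingers' columns. The finger reds contaminated the mask, so I redo it with a box around the knob.

```bash
python3 - <<'E'
from h import *
from bench import camera
c=camera("wrist");P=cloud(c);hsv=cv2.cvtColor(c["img"],cv2.COLOR_RGB2HSV)
m=((hsv[...,0]<6)|(hsv[...,0]>174))&(hsv[...,1]>150)&(c["z_map"]>0)&(P[...,2]>.15)&(P[...,2]<.24)
m[:320]=0;m[372:]=0;m[:,:330]=0;m[:,395:]=0
q=P[m];l=(q[:,:2]-O)@RP;print(m.sum(),np.percentile(l,[2,98],axis=0),q[:,2].min(),q[:,2].max())
i=q[:,2].argsort()[-80:];print("top line y",l[i,1].mean(), l[:,0].mean())
rep()
E
```

```text
1589 [[-0.00443236  0.22711089]
 [ 0.02560564  0.24675003]] 0.20342893022850303 0.22869108860778206
top line y 0.23410964982419316 0.010384971444281351
clock 2.20 tcp [0.4357 0.2365 0.2792] press xy [-0.0197  0.3061] x-yaw 100.22 zax [-0.  0. -1.] F [-0.3  0.2 -0.7] w 0.0846 ff 0.0
```

hand_motion --deltas '{"plan":[[0, 0, 0, -0.024, 0.01, 0, 0.07], [0, 0, 0, -0.024, 0.01, 0, 0.07], [0, 0, 0, -0.024, 0.01, 0, 0.07], [0, 0, 0, 0, 0, 0.02, 0.07], [0, 0, 0, 0, 0, 0.021, 0.07], [0, 0, 0, 0, 0, 0.021, 0.07], [0, 0, 0, 0, 0, 0.021, 0.07], [0, 0, 0, 0, 0, 0, 0.07]]}'

```text
clock: 2.87
position: [0.4747, 0.1732, 0.1926]
tcp_rot: [[-0.184, 0.983, -0.006], [0.983, 0.184, -0.003], [-0.002, -0.007, -1.0]]
wrist_force: [-0.9, 0.2, 0.3]
grip_width: 0.0702
finger_force: 0.0
```

```bash
python3 -c "from h import *;rep()"
```

```text
clock 2.87 tcp [0.4747 0.1732 0.1926] press xy [0.0072 0.2368] x-yaw 100.59 zax [-0.006 -0.003 -1.   ] F [-0.9  0.2  0.3] w 0.0702 ff 0.0
```

hand_motion --deltas '{"plan":[[0, 0, 0, 0, 0, 0, 0.03], [0, 0, 0, 0, 0, 0, 0.03], [0, 0, 0, 0, 0, 0, 0.03], [0, 0, 0, 0, 0, 0, 0.03], [0, 0, 0, 0, 0, 0, 0.03], [0, 0, 0, 0, 0, 0, 0.03]]}' --grip_n 25

```text
clock: 3.37
position: [0.4797, 0.1736, 0.198]
tcp_rot: [[-0.181, 0.983, 0.004], [0.983, 0.181, 0.003], [0.002, 0.005, -1.0]]
wrist_force: [4.4, 2.3, 3.8]
grip_width: 0.0313
finger_force: 30.1
```

```bash
python3 -c "from h import *;rep()"
```

```text
clock 3.37 tcp [0.4797 0.1736 0.198 ] press xy [0.0122 0.2362] x-yaw 100.44 zax [ 0.004  0.003 -1.   ] F [4.4 2.3 3.8] w 0.0313 ff 30.1
```

Knob gripped at 31 mm. Now I swing it along the arc, in 5° rows.

hand_motion --deltas '{"plan":[[0, 0, 0, -0.007, 0, -0.0065, 0.03], [0, 0, 0, -0.0075, 0, -0.006, 0.03], [0, 0, 0, -0.008, 0, -0.005, 0.03], [0, 0, 0, -0.0085, 0, -0.0045, 0.03], [0, 0, 0, -0.009, 0, -0.0035, 0.03], [0, 0, 0, -0.009, 0, -0.003, 0.03], [0, 0, 0, -0.0095, 0, -0.002, 0.03], [0, 0, 0, -0.0095, 0, -0.001, 0.03]]}'

```text
clock: 4.03
position: [0.4918, 0.1074, 0.2297]
tcp_rot: [[-0.182, 0.983, 0.004], [0.983, 0.182, 0.004], [0.003, 0.005, -1.0]]
wrist_force: [2.3, 5.1, 4.0]
grip_width: 0.0314
finger_force: 29.5
```

hand_motion --deltas '{"plan":[[0, 0, 0, -0.0095, 0, 0, 0.03], [0, 0, 0, -0.0095, 0, 0, 0.03], [0, 0, 0, -0.0095, 0, 0.001, 0.03], [0, 0, 0, -0.0095, 0, 0.0025, 0.03], [0, 0, 0, -0.009, 0, 0.003, 0.03], [0, 0, 0, -0.009, 0, 0.004, 0.03], [0, 0, 0, -0.0085, 0, 0.0045, 0.03], [0, 0, 0, -0.008, 0, 0.005, 0.03]]}'

```text
clock: 4.7
position: [0.5055, 0.0334, 0.2098]
tcp_rot: [[-0.18, 0.984, 0.005], [0.984, 0.18, 0.001], [0.0, 0.005, -1.0]]
wrist_force: [3.4, -2.0, 8.3]
grip_width: 0.0316
finger_force: 34.4
```

```bash
python3 -c "from h import *;rep()"
```

```text
clock 4.70 tcp [0.5055 0.0334 0.2098] press xy [0.0123 0.0937] x-yaw 100.37 zax [ 0.005  0.001 -1.   ] F [ 3.4 -2.   8.3] w 0.0316 ff 34.4
```

hand_motion --deltas '{"plan":[[0, 0, 0, -0.0075, 0, 0.006, 0.03], [0, 0, 0, -0.007, 0, 0.0065, 0.03], [0, 0, 0, -0.0065, 0, 0.007, 0.03], [0, 0, 0, -0.006, 0, 0.0075, 0.03], [0, 0, 0, -0.005, 0, 0.008, 0.03], [0, 0, 0, -0.0045, 0, 0.0085, 0.03], [0, 0, 0, -0.003, 0, 0.007, 0.03], [0, 0, 0, 0, 0, 0, 0.03]]}'

```text
clock: 5.37
position: [0.5129, -0.0071, 0.1581]
tcp_rot: [[-0.179, 0.984, 0.005], [0.984, 0.179, -0.002], [-0.003, 0.005, -1.0]]
wrist_force: [6.7, -6.4, 2.6]
grip_width: 0.0315
finger_force: 41.8
```

```bash
python3 -c "from h import *;rep()"
```

```text
clock 5.37 tcp [ 0.5129 -0.0071  0.1581] press xy [0.0123 0.0525] x-yaw 100.29 zax [ 0.005 -0.002 -1.   ] F [ 6.7 -6.4  2.6] w 0.0315 ff 41.8
```

hand_motion --deltas '{"plan":[[0, 0, 0, 0, 0, 0, 0.055], [0, 0, 0, 0, 0, 0, 0.055], [0, 0, 0, 0, 0, 0, 0.055], [0, 0, 0, 0, 0, 0, 0.055], [0, 0, 0, 0, 0, 0, 0.055], [0, 0, 0, 0, 0, 0, 0.055]]}'

```text
clock: 5.87
position: [0.5101, -0.0044, 0.1572]
tcp_rot: [[-0.181, 0.983, -0.0], [0.983, 0.181, 0.0], [0.0, -0.0, -1.0]]
wrist_force: [0.8, 0.1, -1.4]
grip_width: 0.0549
finger_force: 0.0
```

```bash
python3 - <<'E'
from h import *
from bench import camera
rep()
c=camera("wrist");P=cloud(c);hsv=cv2.cvtColor(c["img"],cv2.COLOR_RGB2HSV);cv2.imwrite("pics/w2.png",c["img"][:,:,::-1])
c=camera("side");cv2.imwrite("pics/s2.png",cv2.resize(c["img"][120:360,200:520,::-1],(800,600)))
E
```

```text
clock 5.87 tcp [ 0.5101 -0.0044  0.1572] press xy [0.0101 0.0557] x-yaw 100.45 zax [-0.  0. -1.] F [ 0.8  0.1 -1.4] w 0.0549 ff 0.0
```

View pics/s2.png

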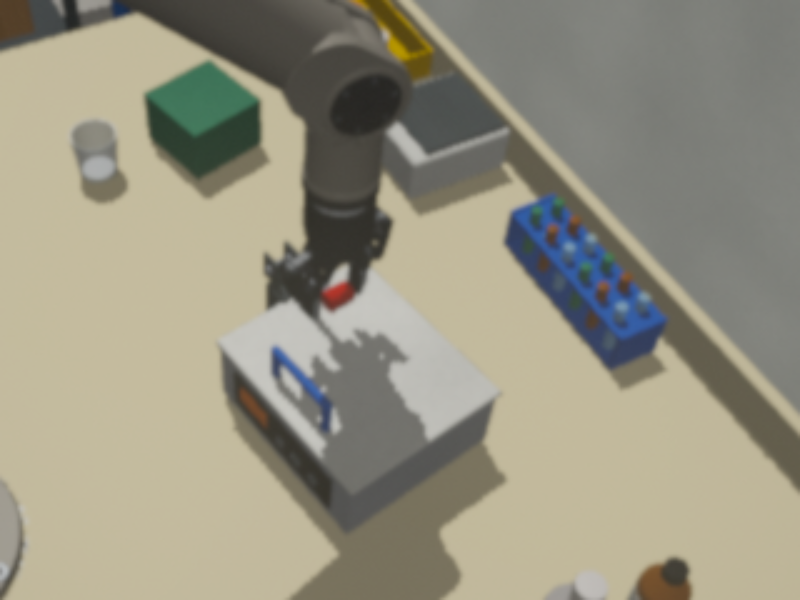

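The side crop shows the red knob at (337,294), released between the fingers, low over the shut lid. I check its height in the wrist depth map.

```bash
python3 - <<'E'
from h import *
from bench import camera
rep()
for n in ["wrist","side"]:
    c=camera(n);P=cloud(c);hsv=cv2.cvtColor(c["img"],cv2.COLOR_RGB2HSV)
    l=(P[...,:2]-O)@RP
    m=((hsv[...,0]<6)|(hsv[...,0]>174))&(hsv[...,1]>150)&(c["z_map"]>0)&(P[...,2]>.14)&(P[...,2]<.24)&(abs(l[...,0]-.01)<.03)&(abs(l[...,1]-.055)<.03)
    q=l[m];print(n,m.sum(),np.percentile(q,[2,98],axis=0),np.percentile(P[m][:,2],[1,50,99]))
E
```

```text
clock 5.97 tcp [ 0.5103 -0.0044  0.1572] press xy [0.0102 0.0556] x-yaw 100.44 zax [-0.  0. -1.] F [ 0.6  0.5 -0.9] w 0.0551 ff 0.0
wrist 4281 [[-0.00360395  0.04591947]
 [ 0.02616629  0.06585949]] [0.17251964 0.18469638 0.18771003]
side 61 [[-0.0061057   0.03957881]
 [ 0.02335217  0.05742458]] [0.1762851  0.18197297 0.18587978]
```

Knob centre z is about 0.1745, so the clamp is seated. Re-grip and swing back along the same arc.

hand_motion --deltas '{"plan":[[0, 0, 0, 0, 0, 0, 0.03], [0, 0, 0, 0, 0, 0, 0.03], [0, 0, 0, 0, 0, 0, 0.03], [0, 0, 0, 0, 0, 0, 0.03], [0, 0, 0, 0, 0, 0, 0.03], [0, 0, 0, 0.003, 0, -0.007, 0.03], [0, 0, 0, 0.0045, 0, -0.0085, 0.03], [0, 0, 0, 0.005, 0, -0.008, 0.03]]}' --grip_n 25

```text
clock: 6.73
position: [0.51, 0.0083, 0.1813]
tcp_rot: [[-0.181, 0.983, 0.004], [0.983, 0.181, -0.0], [-0.001, 0.004, -1.0]]
wrist_force: [6.6, 3.3, -7.9]
grip_width: 0.0313
finger_force: 27.6
```

hand_motion --deltas '{"plan":[[0, 0, 0, 0.006, 0, -0.0075, 0.03], [0, 0, 0, 0.0065, 0, -0.007, 0.03], [0, 0, 0, 0.007, 0, -0.0065, 0.03], [0, 0, 0, 0.0075, 0, -0.006, 0.03], [0, 0, 0, 0.008, 0, -0.005, 0.03], [0, 0, 0, 0.0085, 0, -0.0045, 0.03], [0, 0, 0, 0.009, 0, -0.004, 0.03], [0, 0, 0, 0.009, 0, -0.003, 0.03]]}'

```text
clock: 7.4
position: [0.4989, 0.0684, 0.2248]
tcp_rot: [[-0.181, 0.983, 0.005], [0.983, 0.181, -0.0], [-0.001, 0.004, -1.0]]
wrist_force: [8.6, -0.2, -7.4]
grip_width: 0.0314
finger_force: 25.7
```

hand_motion --deltas '{"plan":[[0, 0, 0, 0.0095, 0, -0.0025, 0.03], [0, 0, 0, 0.0095, 0, -0.001, 0.03], [0, 0, 0, 0.0095, 0, 0, 0.03], [0, 0, 0, 0.0095, 0, 0, 0.03], [0, 0, 0, 0.0095, 0, 0.001, 0.03], [0, 0, 0, 0.0095, 0, 0.002, 0.03], [0, 0, 0, 0.009, 0, 0.003, 0.03], [0, 0, 0, 0.009, 0, 0.0035, 0.03]]}'

```text
clock: 8.07
position: [0.4854, 0.1424, 0.2192]
tcp_rot: [[-0.181, 0.984, 0.004], [0.984, 0.181, 0.001], [-0.0, 0.004, -1.0]]
wrist_force: [6.8, -0.9, 0.7]
grip_width: 0.0313
finger_force: 27.0
```

hand_motion --deltas '{"plan":[[0, 0, 0, 0.0085, 0, 0.0045, 0.03], [0, 0, 0, 0.008, 0, 0.005, 0.03], [0, 0, 0, 0.0075, 0, 0.006, 0.03], [0, 0, 0, 0.007, 0, 0.0065, 0.03], [0, 0, 0, 0, 0, 0, 0.03], [0, 0, 0, 0, 0, 0, 0.065], [0, 0, 0, 0, 0, 0, 0.065], [0, 0, 0, 0, 0, 0, 0.065]]}'

```text
clock: 8.73
position: [0.4767, 0.172, 0.1956]
tcp_rot: [[-0.181, 0.984, -0.002], [0.984, 0.181, -0.001], [-0.0, -0.002, -1.0]]
wrist_force: [1.1, -0.9, -0.1]
grip_width: 0.0643
finger_force: 0.0
```

hand_motion --deltas '{"plan":[[0, 0, 0, 0, 0, 0, 0.065], [0, 0, 0, 0, 0, 0, 0.065], [0, 0, 0, 0, 0, -0.02, 0.065], [0, 0, 0, 0, 0, -0.025, 0.065], [0, 0, 0, 0, 0, -0.025, 0.065], [0, 0, 0, 0, 0, -0.02, 0.065], [0, 0, 0, 0, 0, 0, 0.065]]}'

```text
clock: 9.32
position: [0.4798, 0.1729, 0.2902]
tcp_rot: [[-0.18, 0.984, 0.005], [0.984, 0.18, 0.004], [0.003, 0.006, -1.0]]
wrist_force: [0.5, -0.1, 0.5]
grip_width: 0.065
finger_force: 0.0
```

```bash
python3 - <<'E'
from h import *
from bench import camera
rep()
for n in ["wrist","side"]:
    c=camera(n);P=cloud(c);hsv=cv2.cvtColor(c["img"],cv2.COLOR_RGB2HSV)
    l=(P[...,:2]-O)@RP
    m=((hsv[...,0]<6)|(hsv[...,0]>174))&(hsv[...,1]>150)&(c["z_map"]>0)&(P[...,2]>.14)&(P[...,2]<.26)&(abs(l[...,0]-.01)<.03)&(abs(l[...,1]-.23)<.03)
    q=l[m]
    if len(q): print(n,m.sum(),np.percentile(q,[2,98],axis=0),np.percentile(P[m][:,2],[1,50,99]))
c=camera("wrist");cv2.imwrite("pics/w3.png",c["img"][:,:,::-1])
E
```

```text
clock 9.32 tcp [0.4798 0.1729 0.2902] press xy [0.0122 0.2356] x-yaw 100.39 zax [ 0.005  0.004 -1.   ] F [ 0.5 -0.1  0.5] w 0.065 ff 0.0
wrist 1645 [[-0.00357408  0.22276327]
 [ 0.02577143  0.24629322]] [0.21597215 0.22570253 0.22844077]
side 67 [[-0.00625154  0.21782005]
 [ 0.02369506  0.24070139]] [0.21372018 0.22214814 0.22696016]
```

View pics/w3.png

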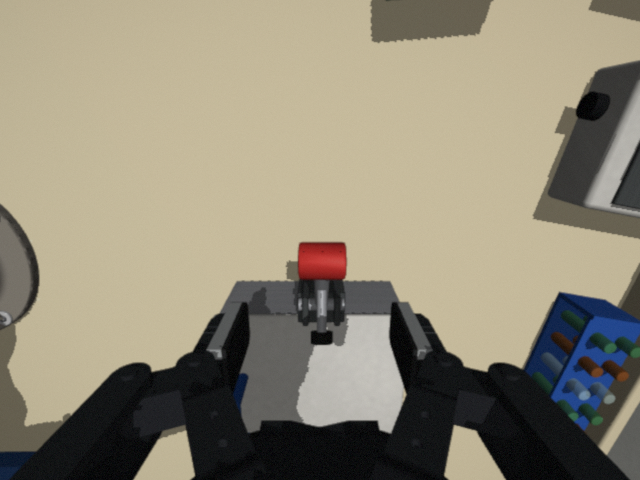

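Knob centre is back at y 0.234 and z 0.215 as at the start, so the clamp is fully back. In the view the knob is at (322,260) and the lid lies flat. Moving over the bar.

hand_motion --deltas '{"plan":[[0, 0, 0, -0.029, -0.011, 0, 0.065], [0, 0, 0, -0.029, -0.011, 0, 0.065], [0, 0, 0, -0.029, -0.011, 0, 0.065], [0, 0, 0, -0.029, -0.011, 0, 0.065], [0, 0, 0, -0.029, -0.011, 0, 0.065], [0, 0, 0, -0.029, -0.011, 0, 0.065], [0, 0, 0, -0.029, -0.011, 0, 0.065], [0, 0, 0, 0, 0, 0, 0.065]]}'

```text
clock: 10.13
position: [0.4365, -0.0471, 0.2852]
tcp_rot: [[-0.173, 0.985, -0.003], [0.985, 0.173, -0.001], [-0.0, -0.003, -1.0]]
wrist_force: [0.3, -0.4, -0.1]
grip_width: 0.0656
finger_force: 0.0
```

hand_motion --deltas '{"plan":[[0, 0, 0, 0, 0, 0.02, 0.065], [0, 0, 0, 0, 0, 0.02, 0.065], [0, 0, 0, 0, 0, 0, 0.065], [0, 0, 0, 0, 0, 0, 0.065]]}'

```text
clock: 10.47
position: [0.4375, -0.0412, 0.2451]
tcp_rot: [[-0.18, 0.984, -0.004], [0.984, 0.18, -0.001], [-0.001, -0.004, -1.0]]
wrist_force: [0.1, 0.0, 1.2]
grip_width: 0.0648
finger_force: 0.0
```

```bash
python3 - <<'E'
from h import *
from bench import camera
rep()
c=camera("wrist");P=cloud(c);hsv=cv2.cvtColor(c["img"],cv2.COLOR_RGB2HSV);cv2.imwrite("pics/w4.png",c["img"][:,:,::-1])
l=(P[...,:2]-O)@RP
m=(abs(hsv[...,0].astype(int)-112)<12)&(hsv[...,1]>120)&(c["z_map"]>0)&(abs(P[...,2]-.152)<.015)&(abs(l[...,0]+.08)<.03)&(abs(l[...,1])<.08)
q=l[m];print(m.sum(),np.percentile(q,[1,50,99],axis=0),np.percentile(P[m][:,2],[1,50,99]))
E
```

```text
clock 10.47 tcp [ 0.4375 -0.0412  0.2451] press xy [-0.068   0.0326] x-yaw 100.4 zax [-0.004 -0.001 -1.   ] F [0.1 0.  1.2] w 0.0648 ff 0.0
1716 [[-0.08406922 -0.04424753]
 [-0.07865239  0.00993014]
 [-0.0733994   0.05240404]] [0.14159416 0.15705366 0.15900437]
```

View pics/w4.png

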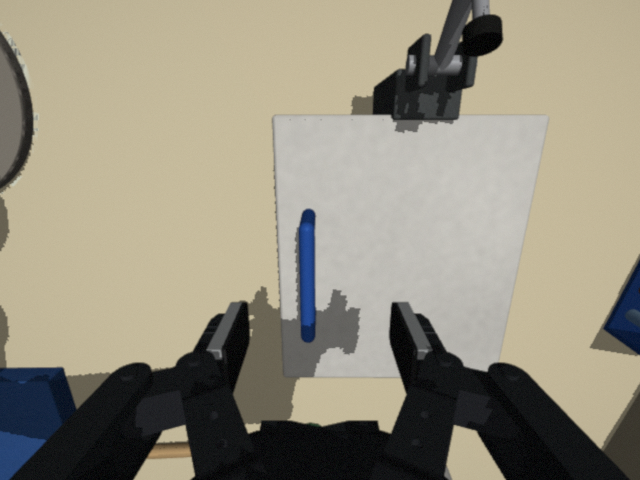

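The bar runs from (308,212) to (308,338), and its centre in the press frame is about (-0.079, 0.003, 0.152). Descend onto it and pinch.

hand_motion --deltas '{"plan":[[0, 0, 0, -0.015, -0.0055, 0, 0.055], [0, 0, 0, -0.015, -0.0055, 0, 0.055], [0, 0, 0, 0, 0, 0.022, 0.055], [0, 0, 0, 0, 0, 0.022, 0.055], [0, 0, 0, 0, 0, 0.022, 0.055], [0, 0, 0, 0, 0, 0.022, 0.055], [0, 0, 0, 0, 0, 0.022, 0.055], [0, 0, 0, 0, 0, 0, 0.055]]}'

```text
clock: 11.18
position: [0.4318, -0.0721, 0.1341]
tcp_rot: [[-0.182, 0.983, -0.005], [0.983, 0.182, -0.001], [0.0, -0.005, -1.0]]
wrist_force: [-0.5, 0.2, -0.4]
grip_width: 0.0552
finger_force: 0.0
```

hand_motion --deltas '{"plan":[[0, 0, 0, 0, 0, 0, 0.055], [0, 0, 0, 0, 0, 0, 0.055], [0, 0, 0, 0, 0, 0, 0.055]]}'

```text
clock: 11.43
position: [0.4348, -0.0726, 0.1378]
tcp_rot: [[-0.181, 0.983, 0.003], [0.983, 0.181, 0.001], [0.0, 0.003, -1.0]]
wrist_force: [-0.5, 1.0, 0.6]
grip_width: 0.0549
finger_force: 0.0
```

```bash
python3 -c "from h import *;rep()"
```

```text
clock 11.43 tcp [ 0.4348 -0.0726  0.1378] press xy [-0.0764  0.0022] x-yaw 100.44 zax [ 0.003  0.001 -1.   ] F [-0.5  1.   0.6] w 0.0549 ff 0.0
```

hand_motion --deltas '{"plan":[[0, 0, 0, 0, -0.001, 0.003, 0.055], [0, 0, 0, 0, 0, 0, 0], [0, 0, 0, 0, 0, 0, 0], [0, 0, 0, 0, 0, 0, 0], [0, 0, 0, 0, 0, 0, 0], [0, 0, 0, 0, 0, 0, 0], [0, 0, 0, 0, 0, 0, 0], [0, 0, 0, 0, 0, 0, 0]]}' --grip_n 45

```text
clock: 12.1
position: [0.4334, -0.0727, 0.1337]
tcp_rot: [[-0.181, 0.983, 0.002], [0.983, 0.181, 0.0], [-0.0, 0.002, -1.0]]
wrist_force: [3.0, 1.2, 2.7]
grip_width: 0.0104
finger_force: 44.0
```

```bash
python3 -c "from h import *;rep()"
```

```text
clock 12.10 tcp [ 0.4334 -0.0727  0.1337] press xy [-0.0778  0.0024] x-yaw 100.44 zax [ 0.002  0.    -1.   ] F [3.  1.2 2.7] w 0.0104 ff 44.0
```

hand_motion --deltas '{"plan":[[0, 0, 0, 0, 0.0025, -0.008, 0], [0, 0, 0, 0, 0.0026, -0.008, 0], [0, 0, 0, 0, 0.003, -0.0078, 0], [0, 0, 0, 0, 0.0034, -0.0077, 0], [0, 0, 0, 0, 0.0037, -0.0075, 0], [0, 0, 0, 0, 0.004, -0.0073, 0], [0, 0, 0, 0, 0.0044, -0.0071, 0], [0, 0, 0, 0, 0.0046, -0.007, 0]]}'

```text
clock: 12.77
position: [0.4597, -0.0678, 0.1938]
tcp_rot: [[-0.181, 0.984, -0.002], [0.984, 0.181, -0.0], [0.0, -0.002, -1.0]]
wrist_force: [3.3, -0.2, -8.5]
grip_width: 0.0102
finger_force: 43.6
```

hand_motion --deltas '{"plan":[[0, 0, 0, 0, 0.005, -0.0067, 0], [0, 0, 0, 0, 0.0052, -0.0065, 0], [0, 0, 0, 0, 0.0056, -0.0063, 0], [0, 0, 0, 0, 0.0058, -0.006, 0], [0, 0, 0, 0, 0.0061, -0.0057, 0], [0, 0, 0, 0, 0.0062, -0.0056, 0], [0, 0, 0, 0, 0.0065, -0.0052, 0], [0, 0, 0, 0, 0.0068, -0.0049, 0]]}'

```text
clock: 13.43
position: [0.503, -0.0598, 0.2409]
tcp_rot: [[-0.18, 0.984, -0.01], [0.984, 0.18, 0.001], [0.003, -0.009, -1.0]]
wrist_force: [-19.1, -1.9, 18.1]
grip_width: 0.0102
finger_force: 45.0
```

```bash
python3 -c "from h import *;rep()"
```

```text
clock 13.43 tcp [ 0.503  -0.0598  0.2409] press xy [-0.007   0.0025] x-yaw 100.35 zax [-0.01   0.001 -1.   ] F [-19.1  -1.9  18.1] w 0.0102 ff 45.0
```

hand_motion --deltas '{"plan":[[0, 0, 0, 0, 0.0062, -0.0049, 0], [0, 0, 0, 0, 0.0065, -0.0047, 0], [0, 0, 0, 0, 0.0068, -0.0045, 0], [0, 0, 0, 0, 0.007, -0.0043, 0], [0, 0, 0, 0, 0, 0, 0], [0, 0, 0, 0, 0, 0, 0], [0, 0, 0, 0, 0, 0, 0], [0, 0, 0, 0, 0, 0, 0]]}'

```text
clock: 14.1
position: [0.5317, -0.0546, 0.26]
tcp_rot: [[-0.18, 0.984, -0.003], [0.984, 0.18, 0.001], [0.002, -0.003, -1.0]]
wrist_force: [-7.4, 0.9, 8.6]
grip_width: 0.0103
finger_force: 44.6
```

```bash
python3 - <<'E'
from h import *
from bench import camera
rep()
c=camera("side");cv2.imwrite("pics/s5.png",cv2.resize(c["img"][120:360,200:520,::-1],(800,600)))
# lid plane angle from depth
for n in ["side","top"]:
    c=camera(n);P=cloud(c);l=(P[...,:2]-O)@RP;hsv=cv2.cvtColor(c["img"],cv2.COLOR_RGB2HSV)
    m=(c["z_map"]>0)&(hsv[...,1]<40)&(hsv[...,2]>90)&(abs(l[...,1])<.12)&(l[...,0]>-.06)&(l[...,0]<.1)&(P[...,2]>.115)&(P[...,2]<.29)
    x=l[m][:,0];z=P[m][:,2]
    for _ in range(4):
        k=np.polyfit(z,x,1);r=abs(x-np.polyval(k,z));g=r<max(.004,np.median(r)*1.5);x,z=x[g],z[g]
    print(n,len(x),"angle",np.degrees(np.arctan2(1,-k[0])),r.max())
E
```

```text
clock 14.10 tcp [ 0.5317 -0.0546  0.26  ] press xy [0.0222 0.0024] x-yaw 100.4 zax [-0.003  0.001 -1.   ] F [-7.4  0.9  8.6] w 0.0103 ff 44.6
side 943 angle 48.6423268845707 0.0038444411609665167
top 829 angle 48.45644158439607 0.003952148947139895
```

View pics/s5.png

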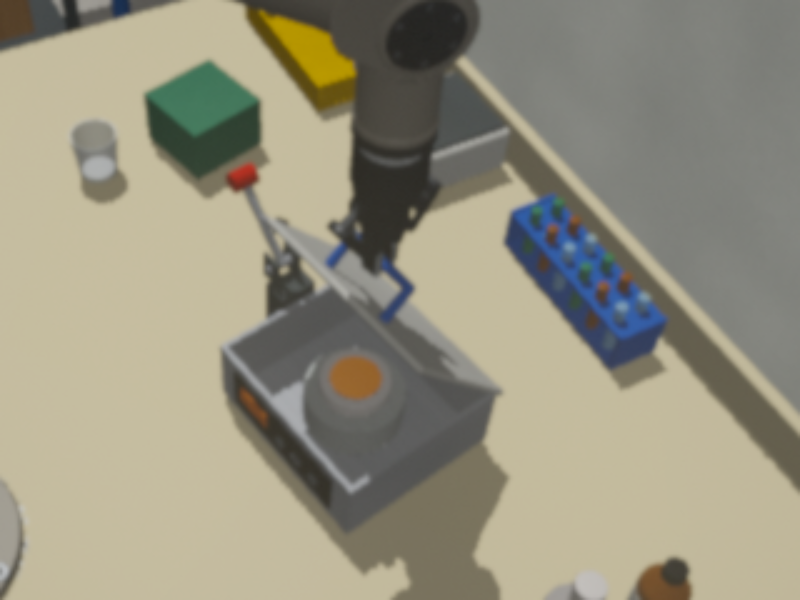

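The crop shows the lid open, the bar held between the fingers at about (370,265), and the clamp knob back at (242,177). Plane fits give 48.5° and the kinematics 49.4°, well within tolerance. I let it settle and hand in.

hand_motion --deltas '{"plan":[[0, 0, 0, 0, 0.001, -0.0005, 0], [0, 0, 0, 0, 0, 0, 0], [0, 0, 0, 0, 0, 0, 0], [0, 0, 0, 0, 0, 0, 0], [0, 0, 0, 0, 0, 0, 0], [0, 0, 0, 0, 0, 0, 0]]}'

```text
clock: 14.75
position: [0.5325, -0.0544, 0.2604]
tcp_rot: [[-0.18, 0.984, -0.003], [0.984, 0.18, 0.001], [0.002, -0.003, -1.0]]
wrist_force: [-7.8, -0.5, 8.4]
grip_width: 0.0105
finger_force: 44.5
```

```bash
python3 -c "
from h import *;rep()
from bench import hand_in;print(hand_in())"
```

```text
clock 14.75 tcp [ 0.5325 -0.0544  0.2604] press xy [0.023  0.0025] x-yaw 100.4 zax [-0.003  0.001 -1.   ] F [-7.8 -0.5  8.4] w 0.0105 ff 44.5
the job is handed in; nothing more can be done
None
```

The clamp was swung fully down and then all the way back, the lid is held still in the gripper at about 49° (measured), and the job was handed in at 14.75 s; `hand_in()` returned no verdict.

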